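# Take the last pencil tin out of a spring-fed display tray

### The job

Take the long pencil tin out of the spring-fed display tray: grip it, push it back along the tray against the sprung pusher until its front end comes out from under the front lip, keep the pusher pressed while you tilt that end up through the opening, and draw the tin out slantwise. Finish still holding the tin up over the tray in the gripper, level and still, all of it at least 5 cm above the top of the tray and touching nothing but the gripper. Leave the other goods where they are.

Things in the scene. Friction and masses are not known exactly. Their poses are not given: they have to be found in the camera images.
- tray: Fixed white and clear tray, 345 long, 150 wide, 61 tall (mm). Origin on the table; x along it to its front stop (roughly to robot's left), y across, z up. Floor top at z 6. Clear side walls, inner faces y +-70. Stop (front wall) at x 150. Two 5 thick plates (underside z 56, top z 61) cover the ends; the mouth between is 175 long, 140 wide.
- front_lip (a point): Middle of the inner edge of the white front lip, on its top (tray x 115, z 61 mm). The lip covers x 115 to 155.
- rear_cover (a point): Middle of the inner edge (white strip) of the clear rear cover, on its top (tray x -60, z 61 mm). The cover covers x -190 to -60, over the pusher and the tin's rear end.
- pusher (a joint): Travel (m) of the sprung pusher at the tray's rear, a grey plate 110 wide whose face reaches from the floor to z 43 mm. 0 = fully forward (face at tray x -82 mm), grows as pressed back along tray -x, end of travel 0.062. Spring 1.8 N at 0 plus 50 N/m (4.5 N at 0.055). At the start it presses the tin against the stop and reads about 0.008.
- pusher_face (a point): Centre of the pusher's face, towards the tin; it moves with the pusher along the tray's x.
- tin: Long closed pastel pencil tin with silver seam, a rigid bar 240 long (x), 36 wide (y), 22 high (z) mm, 0.10 to 0.20 kg, balanced at mid-length. Origin: centre of underside. Flat on the tray floor between stop and pusher, up to 15 mm off centre. Its front (+x) end is free of the lip after 35 mm of push back; at 42 mm, tilted 13 to 22 deg about its rear lower edge it can be drawn out lengthways.
- tin_front (a point): Middle of the lower edge of the tin's front end (tin x +120 mm, underside).
- tin_rear (a point): Middle of the lower edge of the tin's rear end (tin x -120 mm, underside).
- short_tin: Bystander: loose short tin 120 x 36 x 22 mm beside the tray; origin under its centre.
- eraser: Bystander: loose eraser 58 x 24 x 14 mm beside the tray; origin under its centre.
- notes: Bystander: loose pad of sticky notes 76 x 76 x 30 mm beside the tray; origin under its centre.
- sharpener: Bystander: loose pencil sharpener 40 x 32 x 26 mm beside the tray; origin under its centre.
- glue: Bystander: loose small glue jar, 38 mm across, 60 mm tall, beside the tray; origin under its centre.
- clip_box: Bystander: loose open clear box 80 x 50 x 25 mm on the table at the robot's left; origin under its centre.
Mind the look-alikes: they are no part of the job. What is shaped like the tin but blue or yellow is not meant.

How it is judged:
On the way, in this order (a step that is already met when the one before it is completed fails the run):
1. the gripped tin holds the sprung pusher pressed back (pusher past 0.030) (value of joint pusher above 0.03 m and contact force between tin and pusher above 0.3 N and contact force between the fingers and tin above 0.5 N), for 0.1 s.
2. the tin stands slantwise in the mouth: front end above the lip, rear end still below the rear cover (height (world z) of tin_front above 0.07 m and z of tin_rear in the frame of tray below 0.05 m), for 0.1 s.
At the end, for the whole second after the job is handed in: The gripper holds the tin still (below 30 mm/s), level within about 12 degrees, its middle within 250 mm sideways of the tray's origin, the lower edges of both ends at least 108 mm above the table (47 mm over the tray's top), touching neither the tray nor any of the other goods (height (world z) of each of tin_front, tin_rear above 0.108 m and angle between tin's own z axis and vertical below 0.22 rad and horizontal distance between tin and tray below 0.25 m and contact force between the fingers and tin above 0.5 N and linear speed of tin below 0.03 m/s and angular speed of tin below 0.2 rad/s and contact force between tin and tray below 0.05 N and contact force between tin and short_tin below 0.05 N and contact force between tin and eraser below 0.05 N and contact force between tin and notes below 0.05 N and contact force between tin and sharpener below 0.05 N and contact force between tin and glue below 0.05 N and contact force between tin and clip_box below 0.05 N); the arm keeps its last pose, push and grip.
It fails at once if one of the other goods is moved by more than 30 mm (distance of any of short_tin, eraser, notes, sharpener, glue, clip_box from where it was at the start of the episode above 0.03 m).
It also fails if it takes over 38 s, if anything falls off the work surface, if the arm or the gripper's body presses on something with over 40 N, if the wrist force passes 120 N, or if a joint passes its speed limit or range.

### The arm

A 7-joint arm with a two-finger parallel gripper is mounted at the origin on the work surface. World frame = base frame: x ahead of the robot, y to its left, z up, the work surface at z = 0. Lengths are in m, angles in rad, forces in N, time in s.
With the tool pointing down it reaches from about 0.4 to 0.85 m from the base axis. Payload 4.5 kg.
Tool frame: the origin (TCP) lies where the fingers leave the gripper's body, on its centre line; the fingertips stand 64 mm ahead of it and the grasp point (between the pads) lies 45 mm ahead of it; z points along the fingers, y is the line along which they close (so a half turn about z gives the same grasp; the last joint's range is limited). The gripper opens to 88 mm and grips with 3 to 60 N. Pads are 18 mm wide; open, the fingers measure 123 mm over their backs; the gripper's body (75 mm by 187 mm) begins 45 mm behind the grasp point.
Start: joints at [-1.271, 0.689, -0.195, 1.565, 0.157, 0.902, -0.215], TCP at [0.164, 0.603, 0.303] pointing down, gripper open.
Joint ranges: [-3.01, 3.01], [-0.46, 2.08], [-1.47, 1.51], [0.13, 2.56], [-1, 4.14], [0.04, 2.09], [-2.66, 2.66]. Speed limits (rad/s): [2.57, 2.57, 3.14, 3.14, 3.14, 3.14, 3.14].

### API

Orientations are given as a unit quaternion [x, y, z, w].
In Python, from plant import r gives the robot as it stands.
- The arm moves only by the tool play_rows, never from a script. Its arguments are lists of equal length, an entry for each row: "translation": the shift along the tool's x, y, z in m, a list of three; "delta_rot": the turn, a rotation vector about the tool's x, y, z in degrees, a list of three; "grip": the opening, from -1 (shut) to 1 (fully open). In form: {"translation": [[x, y, z], ...], "delta_rot": [[rx, ry, rz], ...], "grip": [grip, ...]}. A call has 1 to 20 rows; each row shifts and turns the commanded pose from where the row before left it, along the tool's axes as they then stand; what a row does not reach is not made up. A row lasts 1/8 s, in which the tool goes at most 62.5 mm and 10.7 degrees, less where a joint would pass 70% of its speed; a pose out of reach is approached as far as the arm can. A call with a gripper value outside its range is refused whole. The fingers move at their own pace and stop on an object; "squeeze" is the grip in N (left out, the last holds). Time passes only in rows, so rows that do not move let the fingers close. It gives the time, the measured TCP pose, the force, the opening and the grip force at its end, in the units of the state.
- r.get_state(): the state, without advancing time (a new reading comes with each control period).
- r.snapshot(name): name is "scene" or "top" or "wrist"; returns the picture (480x640x3 uint8, blue, green, red); there is no depth.
- r.get_calibration(name): a dict with "intrinsics" (3x3 intrinsics, pixels), "k1" (the pictures are not rectified: a ray, as slopes to the right and down, at radius r is drawn at 1 + k1 r^2 times it, then the intrinsics apply), "eye" and "rotation" of the camera in the world. Camera axes: x right, y up, looking along -z (the intrinsics and any distortion apply to the point x, -y, -z); pixel columns grow to the right and rows downward; lengths in m; the calibration is good to about 2 mm. A picture is of the moment at which its call begins: read the wrist's pose just before it. get_calibration takes no time and is no camera call; for the wrist camera it gives the pose at the moment of the call.
- r.finish_job(): hands the job in; it is judged then, once.
Trained networks look in the newest picture that a camera, given by its name, has taken for a name from the list of things; names that differ only in an ending like _2 or _b are one class to them, and where a whole thing is asked for, a point or a joint stands for the part that bears it (a point fixed in the world has none). Each returns a list of dicts, best first, with "confidence" (0 to 1); they miss things now and then, are a little off and sometimes report something else, mostly with a low value. They report only what shows in the picture. A call takes as long as a camera call. They do not tell look-alikes from the thing itself.
- r.look_for(camera, target): "point" ([x, y, z] in m, in world coordinates, good to about 4 mm: the middle of the surface that is visible of it).
- r.silhouettes(camera, target): "pixels" (480x640 bool, what is visible of it).
The state is a dict: "clock": time; "q": joint angles; "qd": joint speeds; "joint_torque": joint torques, N m; "tool_pos": TCP position; "eef_rot": TCP orientation; "contact_force": force on the tool from outside, world axes, zero at the start; "moment": the same for the moment, N m; "opening": opening from 0.0 (shut) to 1.0 (fully open); "finger_force": force on a finger pad.
Only numpy, scipy, OpenCV 4.12 (cv2) and the standard library are available. Lean on these libraries where they do the work, as an engineer would, in place of code of your own. Each camera call takes 0.05 s, during which the arm holds its last target. There are 200 camera calls.

## Working session

There is one attempt and no reset: what is moved stays moved. The work goes in short steps, Python scripts to look and compute and a tool call to move; the robot and the scene stay as the last step left them, time stands still between calls to the robot, and variables do not carry over. Pictures are saved under pics/ and viewed, at most 10 in all, crops included, and the job is handed in when it is done.

Besides the shell and the picture viewer there is one more tool, called after "Emit:" as name(argument=value, ...), one argument or row to a line, values as JSON. play_rows: Moves the arm, as the interface text tells. Its arguments: {"type":"object","properties":{"translation":{"type":"array","items":{"type":"array","items":{"type":"number"}}},"delta_rot":{"type":"array","items":{"type":"array","items":{"type":"number"}}},"grip":{"type":"array","items":{"type":"number"}},"squeeze":{"type":"number"}},"required":["translation","delta_rot","grip"]}

```bash
mkdir -p pics; cat > h.py <<'E'
import numpy as np, cv2
from plant import r
def ray(cam,u,v,cal=None):
    c=cal or r.get_calibration(cam); K=np.array(c["intrinsics"])
    d=np.linalg.solve(K,[u,v,1.]); x,y=d[0],d[1]; a,b=x,y
    for _ in range(20):
        s=1+c["k1"]*(a*a+b*b); a,b=x/s,y/s
    return np.array(c["eye"]),np.array(c["rotation"])@np.array([a,-b,-1.])
def onz(cam,u,v,z,cal=None):
    e,d=ray(cam,u,v,cal); return e+d*(z-e[2])/d[2]
E
python3 - <<'E'
from h import *
for n in ("scene","top"):
    cv2.imwrite(f"pics/{n}0.png",r.snapshot(n))
s=r.get_state(); print(s["tool_pos"],s["eef_rot"],s["opening"],s["clock"])
for t in ("tin","tin_front","tin_rear","front_lip","rear_cover","pusher_face","tray"):
    print(t,[(np.round(d["point"],3).tolist(),round(d["confidence"],2)) for d in r.look_for("top",t)][:4])
E
```

```text
[0.16408148 0.60260927 0.30198976] [ 1.32463377e-01  9.91187561e-01 -8.18108523e-04 -5.18688959e-05] 1.0010581150733007 0.1
tin [([0.551, -0.036, 0.03], 0.83), ([0.622, 0.299, 0.02], 0.67), ([0.255, -0.337, 0.024], 0.59)]
tin_front [([0.261, -0.338, 0.026], 0.89), ([0.623, 0.301, 0.023], 0.87), ([0.553, -0.042, 0.031], 0.84)]
tin_rear [([0.548, -0.037, 0.028], 0.84), ([0.622, 0.297, 0.02], 0.82), ([0.261, -0.333, 0.024], 0.73)]
front_lip [([0.573, -0.097, 0.064], 0.95), ([0.417, -0.113, 0.029], 0.41)]
rear_cover [([0.573, -0.094, 0.065], 0.78)]
pusher_face []
tray [([0.574, -0.093, 0.066], 0.66)]
```

View pics/top0.png

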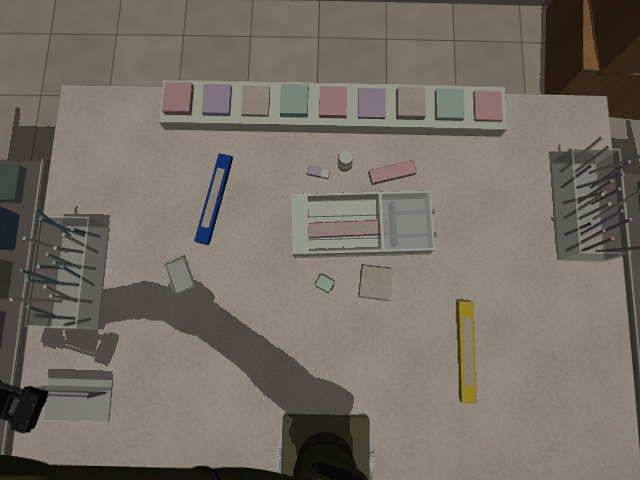

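View pics/scene0.png

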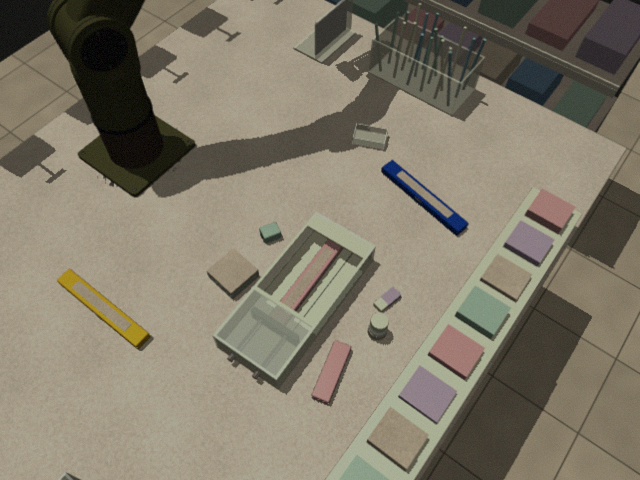

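```bash
python3 - <<'E'
from h import *
im=cv2.imread("pics/top0.png")
cv2.imwrite("pics/crop.png",cv2.resize(im[180:270,285:445],None,fx=5,fy=5,interpolation=cv2.INTER_CUBIC))
m=r.silhouettes("top","tin")
for d in m[:3]:
    v,u=np.nonzero(d["pixels"]); print(d["confidence"],u.min(),u.max(),v.min(),v.max(),len(u))
    if u.min()>295 and u.max()<440:
        b=cv2.minAreaRect(np.c_[u,v].astype(np.float32)); print(b)
        print([onz("top",*p,.028).round(4).tolist() for p in cv2.boxPoints(b)])
for d in r.silhouettes("top","tray")[:1]:
    v,u=np.nonzero(d["pixels"]); b=cv2.minAreaRect(np.c_[u,v].astype(np.float32)); print(b)
    print([onz("top",*p,.061).round(4).tolist() for p in cv2.boxPoints(b)])
c=r.get_calibration("top"); print(c["eye"],c["intrinsics"],c["k1"])
E
```

```text
0.82 457 475 301 402 1666
0.74 194 231 153 245 1488
((362.19183349609375, 223.90875244140625), (64.0987777709961, 142.98565673828125), 88.05851745605469)Traceback (most recent call last):
  File "<stdin>", line 12, in <module>
  File "h.py", line 10, in onz
    e,d=ray(cam,u,v,cal); return e+d*(z-e[2])/d[2]
        ~~~^^^^^^^^^^^^^
  File "h.py", line 8, in ray
    return np.array(c["eye"]),np.array(c["rotation"])@np.array([a,-b,-1.])
                              ~~~~~~~~~~~~~~~~~~~~~~~^~~~~~~~~~~~~~~~~~~~~
ValueError: matmul: Input operand 1 has a mismatch in its core dimension 0, with gufunc signature (n?,k),(k,m?)->(n?,m?) (size 3 is different from 4)
```

View pics/crop.png

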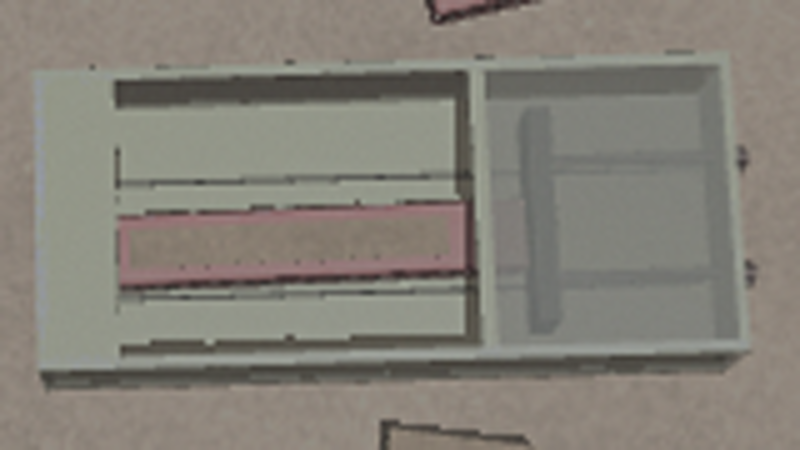

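```bash
sed -i 's/^from plant/from scipy.spatial.transform import Rotation as R\nfrom plant/; s/np.array(c\["rotation"\])@/(R.from_quat(c["rotation"]).as_matrix() if len(c["rotation"])==4 else np.array(c["rotation"]))@/' h.py
python3 - <<'E'
from h import *
f=lambda p,z:onz("top",(p[0]+.5)/5-.5+285,(p[1]+.5)/5-.5+180,z)[:2].round(4).tolist()
print("tray",[f(p,.061) for p in [(35,72),(40,370),(727,52),(748,350)]])
print("lip",[f(p,.061) for p in [(115,80),(121,345)]],"cov",[f(p,.061) for p in [(470,70),(485,345)]])
print("tin",[f(p,.028) for p in [(118,216),(467,202),(119,284),(470,269)]])
print("eye",r.get_calibration("top")["eye"])
for n,c in(("short_tin",0),("eraser",0),("notes",0),("sharpener",0),("glue",0),("clip_box",0)):
    print(n,[(np.round(d["point"],3).tolist(),round(d["confidence"],2)) for d in r.look_for("top",n)][:2])
E
```

```text
tray [[0.6293, 0.0941], [0.48, 0.0863], [0.648, -0.2483], [0.4981, -0.2557]]
lip [[0.6261, 0.0544], [0.4932, 0.0475]] cov [[0.6355, -0.1209], [0.4974, -0.1284]]
tin [[0.565, 0.0521], [0.5765, -0.1232], [0.5301, 0.0505], [0.542, -0.1248]]
eye [0.28220112 0.00986398 1.22169296]
short_tin [([0.704, -0.157, 0.019], 0.83)]
eraser [([0.704, 0.038, 0.017], 0.57), ([0.575, -0.092, 0.063], 0.56)]
notes [([0.416, -0.116, 0.031], 0.56)]
sharpener [([0.705, 0.038, 0.018], 0.64), ([0.416, 0.012, 0.026], 0.6)]
glue [([0.72, -0.035, 0.055], 0.7)]
clip_box [([0.432, 0.38, 0.006], 0.91)]
```

```bash
cat >> h.py <<'E'
def Rt(head,pitch=0):  # tool x along heading (deg), z down, pitch = nose up
    h=np.radians(head); c,s=np.cos(h),np.sin(h)
    M=np.array([[c,s,0],[s,-c,0],[0,0,-1.]]); return R.from_matrix(M)*R.from_euler("y",pitch,degrees=True)
def plan(p1,R1,n,p0=None,R0=None):
    s=r.get_state()
    p0=np.array(s["tool_pos"]) if p0 is None else np.array(p0); R0=R0 or R.from_quat(s["eef_rot"])
    w=(R0.inv()*R1).as_rotvec()/n; T=[];d=(np.array(p1)-p0)/n; Q=R0
    for i in range(n): T.append((Q.inv().apply(d)).round(4).tolist()); Q=Q*R.from_rotvec(w)
    print("T",T,"\nW",[np.degrees(w).round(2).tolist()]*2,n); return Q
E
python3 - <<'E'
from h import *
print(Rt(93.4,10).as_matrix().round(2))
plan([.552,-.0185,.25],Rt(93.4),14)
E
```

```text
[[-0.06  1.   -0.01]
 [ 0.98  0.06  0.17]
 [ 0.17 -0.   -0.98]]
T [[-0.0384, -0.0356, 0.0038], [-0.0414, -0.032, 0.0038], [-0.0441, -0.0282, 0.0038], [-0.0464, -0.0242, 0.0038], [-0.0484, -0.02, 0.0038], [-0.05, -0.0156, 0.0038], [-0.0511, -0.0111, 0.0038], [-0.0519, -0.0065, 0.0038], [-0.0523, -0.0018, 0.0038], [-0.0523, 0.0028, 0.0038], [-0.0518, 0.0074, 0.0038], [-0.0509, 0.012, 0.0038], [-0.0497, 0.0165, 0.0038], [-0.048, 0.0208, 0.0038]] 
W [[0.0, -0.0, 5.1], [0.0, -0.0, 5.1]] 14
```

Emit:
play_rows(
  translation=[
    [-0.0384,-0.0356,0.0038],
    [-0.0414,-0.032,0.0038],
    [-0.0441,-0.0282,0.0038],
    [-0.0464,-0.0242,0.0038],
    [-0.0484,-0.02,0.0038],
    [-0.05,-0.0156,0.0038],
    [-0.0511,-0.0111,0.0038],
    [-0.0519,-0.0065,0.0038],
    [-0.0523,-0.0018,0.0038],
    [-0.0523,0.0028,0.0038],
    [-0.0518,0.0074,0.0038],
    [-0.0509,0.012,0.0038],
    [-0.0497,0.0165,0.0038],
    [-0.048,0.0208,0.0038],
    [0,0,0],
    [0,0,0],
  ],
  delta_rot=[
    [0,0,5.1],
    [0,0,5.1],
    [0,0,5.1],
    [0,0,5.1],
    [0,0,5.1],
    [0,0,5.1],
    [0,0,5.1],
    [0,0,5.1],
    [0,0,5.1],
    [0,0,5.1],
    [0,0,5.1],
    [0,0,5.1],
    [0,0,5.1],
    [0,0,5.1],
    [0,0,0],
    [0,0,0],
  ],
  grip=[0.36,0.36,0.36,0.36,0.36,0.36,0.36,0.36,0.36,0.36,0.36,0.36,0.36,0.36,0.36,0.36],
)

```text
clock: 2.85
tool_pos: [0.5514, -0.018, 0.2494]
eef_rot: [0.686, 0.728, 0.0, -0.001]
contact_force: [0.6, 1.1, 0.3]
opening: 0.68
finger_force: 0.0
```

```bash
python3 - <<'E'
from h import *
import json
s=r.get_state();c=r.get_calibration("wrist");im=r.snapshot("wrist")
cv2.imwrite("pics/w1.png",im)
json.dump({k:np.array(v).tolist() for k,v in c.items()},open("w1.json","w"))
print(s["tool_pos"],R.from_quat(s["eef_rot"]).as_matrix().round(4),s["opening"],s["q"],s["contact_force"])
E
```

```text
[ 0.55143588 -0.01801148  0.24940092] [[-5.960e-02  9.982e-01 -6.000e-04]
 [ 9.982e-01  5.960e-02  9.000e-04]
 [ 1.000e-03 -6.000e-04 -1.000e+00]] 0.6803432985863265 [-0.07183177  0.66527225  0.03550974  1.85029998 -0.03899079  0.62726969
  0.04737972] [0.59757587 1.09956693 0.26287486]
```

View pics/w1.png

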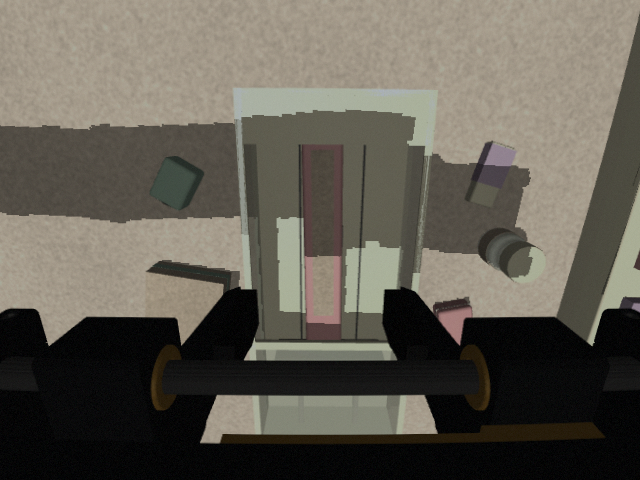

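The wrist picture shows the pink tin between the finger tips: top edges from about (303,146)/(342,146) to (305,322)/(341,322), lip inner edge at row 145, tray front corners (234,88) and (437,90).

```bash
python3 - <<'E'
from h import *
import json
c=json.load(open("w1.json"))
f=lambda p,z:onz("",*p,z,c)[:2].round(4).tolist()
print("tin",[f(p,.028) for p in [(303,146),(342,146),(305,322),(341,322)]])
print("tray",[f(p,.061) for p in [(234,88),(437,90)]],"lip",[f(p,.061) for p in [(245,145),(428,152)]],"cov",[f(p,.061) for p in [(256,344),(400,344)]],c["eye"])
im=cv2.imread("pics/w1.png")
for v in (170,240,290): print(v,im[v,295:350,:].astype(int).dot([-1,-0,1]).tolist())
E
```

```text
tin [[0.5332, 0.0494], [0.5666, 0.0514], [0.5428, -0.1214], [0.5791, -0.1192]]
tray [[0.4822, 0.0889], [0.6314, 0.0966]] lip [[0.4903, 0.0487], [0.6313, 0.052]] cov [[0.4993, -0.1278], [0.6319, -0.1197]] [0.5481521886672903, 0.05902684432376215, 0.33172353828989887]
170 [15, 16, 16, 12, 2, 8, 13, 16, 19, 21, 23, 21, 24, 22, 24, 21, 18, 17, 16, 16, 18, 16, 17, 16, 16, 16, 15, 15, 16, 17, 17, 17, 16, 16, 17, 17, 16, 15, 17, 20, 20, 23, 22, 23, 24, 21, 20, 19, 16, 15, 18, 14, 14, 16, 16]
240 [13, 13, 14, 14, 11, 1, 8, 13, 12, 16, 19, 22, 24, 21, 23, 22, 22, 17, 16, 15, 16, 15, 15, 16, 16, 17, 15, 16, 15, 17, 17, 16, 14, 15, 16, 18, 16, 16, 16, 22, 23, 22, 23, 22, 22, 23, 17, 11, 14, 15, 16, 16, 15, 16, 16]
290 [15, 17, 16, 17, 13, 8, 9, 15, 16, 18, 29, 40, 41, 41, 40, 41, 41, 40, 33, 30, 33, 30, 31, 31, 29, 29, 31, 31, 29, 30, 32, 30, 28, 30, 29, 31, 31, 31, 34, 41, 40, 45, 41, 43, 38, 34, 20, 14, 14, 17, 14, 14, 15, 16, 16]
```

Emit:
play_rows(
  translation=[
    [0,0.002,0.035],
    [0,0,0.035],
    [0,0,0.035],
    [0,0,0.035],
    [0,0,0.016],
    [0,0,0.01],
    [0,0,0.01],
    [0,0,0],
    [0,0,0],
  ],
  delta_rot=[
    [0,0,0],
    [0,0,0],
    [0,0,0],
    [0,0,0],
    [0,0,0],
    [0,0,0],
    [0,0,0],
    [0,0,0],
    [0,0,0],
  ],
  grip=[0.36,0.36,0.36,0.36,0.36,0.36,0.36,0.36,0.36],
  squeeze=50,
)

```text
clock: 4.03
tool_pos: [0.5542, -0.0186, 0.0741]
eef_rot: [0.686, 0.728, 0.0, 0.0]
contact_force: [-0.2, 0.3, -0.3]
opening: 0.682
finger_force: 0.0
```

Emit:
play_rows(
  translation=[
    [0,0,0.0015],
    [0,0,0],
    [0,0,0],
    [0,0,0],
    [0,0,0],
    [0,0,0],
  ],
  delta_rot=[
    [0,0,0],
    [0,0,0],
    [0,0,0],
    [0,0,0],
    [0,0,0],
    [0,0,0],
  ],
  grip=[0.36,-1,-1,-1,-1,-1],
  squeeze=50,
)

```text
clock: 4.78
tool_pos: [0.5538, -0.0186, 0.0721]
eef_rot: [0.686, 0.728, 0.0, 0.0]
contact_force: [-0.5, -0.3, 1.1]
opening: 0.398
finger_force: 50.0
```

Emit:
play_rows(
  translation=[
    [-0.0055,0,0],
    [-0.0055,0,0],
    [-0.0055,0,0],
    [-0.0055,0,0],
    [-0.0055,0,0],
    [-0.0055,0,0],
    [-0.0055,0,0],
    [-0.0055,0,0],
    [0,0,0],
    [0,0,0],
  ],
  delta_rot=[
    [0,0,0],
    [0,0,0],
    [0,0,0],
    [0,0,0],
    [0,0,0],
    [0,0,0],
    [0,0,0],
    [0,0,0],
    [0,0,0],
    [0,0,0],
  ],
  grip=[-1,-1,-1,-1,-1,-1,-1,-1,-1,-1],
)

```text
clock: 6.02
tool_pos: [0.5561, -0.0609, 0.0721]
eef_rot: [0.686, 0.728, 0.001, -0.001]
contact_force: [-1.7, 5.5, 3.0]
opening: 0.406
finger_force: 50.0
```

```bash
python3 - <<'E'
from h import *
s=r.get_state(); p=np.array(s["tool_pos"]); print(p,s["contact_force"],s["finger_force"])
c=r.get_calibration("wrist");im=r.snapshot("wrist");cv2.imwrite("pics/w2.png",im)
import json; json.dump({k:np.array(v).tolist() for k,v in c.items()},open("w2.json","w"))
Q=R.from_quat(s["eef_rot"]); ax=Q.apply([1,0,0])
# rear lower edge: s=tin coordinate of grip from rear; 
S=.120+(.0455-.030); N=p[2]-.006
piv=p-ax*S-np.array([0,0,N]); h=np.degrees(np.arctan2(ax[1],ax[0]))
p0=p;Q0=Q
for a in (4,8,12,16):
    Q1=Rt(h,a); p1=piv+Q1.apply([S,0,-N]); print(a,p1); plan(p1,Q1,2,p0,Q0); p0,Q0=p1,Q1
E
```

```text
[ 0.55611975 -0.06086327  0.07206242] [-1.73495204  5.54051805  3.02460866] 49.971256647259
4 [ 0.5564151  -0.06579231  0.08099667]
T [[-0.0025, -0.0, -0.0045], [-0.0023, -0.0, -0.0046]] 
W [[-0.01, 1.92, -0.0], [-0.01, 1.92, -0.0]] 2
8 [ 0.55674854 -0.07135676  0.08992063]
T [[-0.0025, -0.0, -0.0046], [-0.0023, -0.0, -0.0047]] 
W [[0.0, 2.0, 0.0], [0.0, 2.0, 0.0]] 2
12 [ 0.5571184  -0.07752905  0.098434  ]
T [[-0.0025, 0.0, -0.0046], [-0.0023, 0.0, -0.0047]] 
W [[0.0, 2.0, -0.0], [0.0, 2.0, -0.0]] 2
16 [ 0.55752287 -0.08427911  0.10649531]
T [[-0.0025, 0.0, -0.0046], [-0.0023, 0.0, -0.0047]] 
W [[-0.0, 2.0, -0.0], [-0.0, 2.0, -0.0]] 2
```

View pics/w2.png

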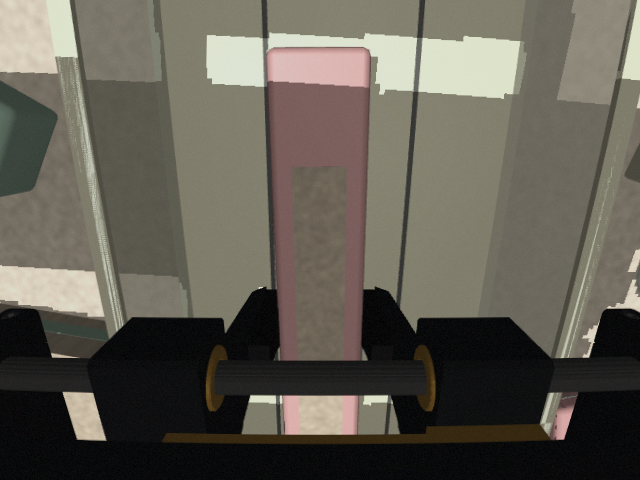

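The tin's front end is at about (268–370, 47), visible in full and clear of the lip. I check its distance.

```bash
python3 - <<'E'
from h import *
import json
c=json.load(open("w2.json"))
for p in [(268,48),(370,48),(266,250),(362,250)]: print(onz("",*p,.028,c).round(4))
E
```

```text
[0.5335 0.0433 0.028 ]
[0.5674 0.0453 0.028 ]
[ 0.5339 -0.0279  0.028 ]
[ 0.5714 -0.0256  0.028 ]
```

Emit:
play_rows(
  translation=[
    [-0.0015,0,0],
    [-0.0025,0,-0.0046],
    [-0.0023,0,-0.0047],
    [-0.0025,0,-0.0046],
    [-0.0023,0,-0.0047],
    [-0.0025,0,-0.0046],
    [-0.0023,0,-0.0047],
    [-0.0025,0,-0.0046],
    [-0.0023,0,-0.0047],
    [0,0,0],
    [0,0,0],
  ],
  delta_rot=[
    [0,0,0],
    [0,2,0],
    [0,2,0],
    [0,2,0],
    [0,2,0],
    [0,2,0],
    [0,2,0],
    [0,2,0],
    [0,2,0],
    [0,0,0],
    [0,0,0],
  ],
  grip=[-1,-1,-1,-1,-1,-1,-1,-1,-1,-1,-1],
)

```text
clock: 7.45
tool_pos: [0.5575, -0.0864, 0.1064]
eef_rot: [0.679, 0.721, 0.096, -0.102]
contact_force: [0.3, 5.0, 0.3]
opening: 0.403
finger_force: 50.0
```

```bash
python3 - <<'E'
from h import *
s=r.get_state(); Q=R.from_quat(s["eef_rot"]); print(s["tool_pos"],Q.as_matrix().round(3),s["contact_force"],s["finger_force"])
a=r.snapshot("scene");b=r.snapshot("wrist")
import json; json.dump({k:np.array(v).tolist() for k,v in r.get_calibration("wrist").items()},open("w3.json","w"))
a=cv2.resize(a[170:390,190:410],(480,480),interpolation=cv2.INTER_CUBIC)
cv2.imwrite("pics/m3.png",np.hstack([a,cv2.resize(b[:,160:480],(320,480))]))
E
```

```text
[ 0.55752424 -0.08643194  0.10641919] [[-0.057  0.998 -0.017]
 [ 0.959  0.06   0.276]
 [ 0.277 -0.001 -0.961]] [0.2932289  5.00013989 0.28755234] 49.97488047927618
```

View pics/m3.png

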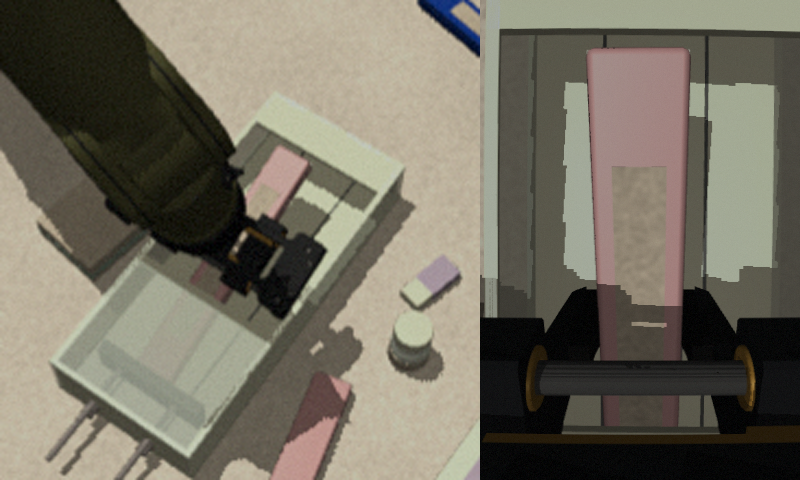

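Emit:
play_rows(
  translation=[
    [0.005,0,0],
    [0.01,0,0],
    [0.01,0,0],
    [0.01,0,0],
    [0.01,0,0],
    [0.01,0,0],
    [0.01,0,0],
    [0.01,0,0],
    [0.01,0,0],
    [0.01,0,0],
    [0.01,0,0],
    [0.005,0,0],
    [0,0,0],
    [0,0,0],
  ],
  delta_rot=[
    [0,0,0],
    [0,0,0],
    [0,0,0],
    [0,0,0],
    [0,0,0],
    [0,0,0],
    [0,0,0],
    [0,0,0],
    [0,0,0],
    [0,0,0],
    [0,0,0],
    [0,0,0],
    [0,0,0],
    [0,0,0],
  ],
  grip=[-1,-1,-1,-1,-1,-1,-1,-1,-1,-1,-1,-1,-1,-1],
)

```text
clock: 9.3
tool_pos: [0.5516, 0.0176, 0.1367]
eef_rot: [0.68, 0.72, 0.095, -0.101]
contact_force: [-0.3, -0.2, -1.8]
opening: 0.408
finger_force: 50.0
```

```bash
python3 - <<'E'
from h import *
s=r.get_state(); print(s["tool_pos"],s["contact_force"],s["opening"])
a=r.snapshot("scene");b=r.snapshot("wrist")
a=cv2.resize(a[150:390,190:430],(480,480),interpolation=cv2.INTER_CUBIC)
cv2.imwrite("pics/m4.png",np.hstack([a,cv2.resize(b[:,160:480],(320,480))]))
E
```

```text
[0.55162282 0.01757478 0.13667748] [-0.29349215 -0.18155389 -1.84799398] 0.4075023998967792
```

View pics/m4.png

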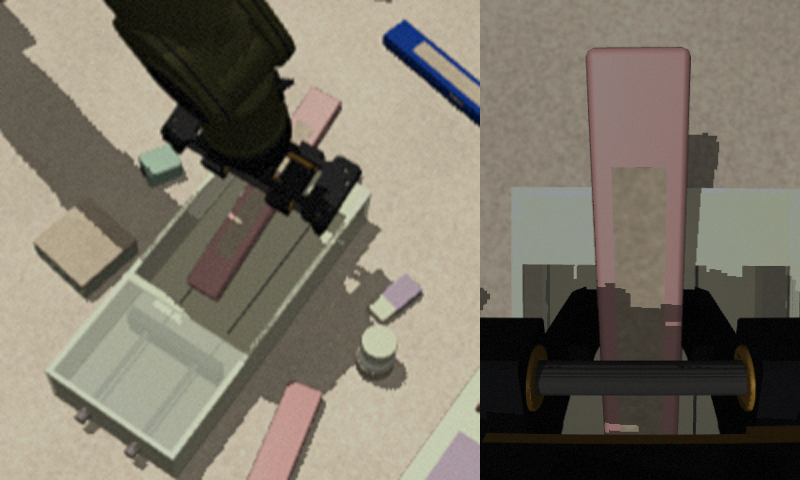

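The tin hangs slantwise, its rear end ahead of the rear cover (scene crop, about (205,290)). Its grip is unchanged, so I lift straight up and then level it.

Emit:
play_rows(
  translation=[
    [0.0042,0,-0.0144],
    [0.0042,0,-0.0144],
    [0.0042,0,-0.0144],
    [0.0042,0,-0.0144],
    [0.0042,0,-0.0144],
    [0.0042,0,-0.0144],
    [0,0,0],
    [0,0,0],
    [0,0,0],
    [0,0,0],
    [0,0,0],
    [0,0,0],
    [0,0,0],
    [0,0,0],
    [0,0,0],
    [0,0,0],
    [0,0,0],
    [0,0,0],
  ],
  delta_rot=[
    [0,0,0],
    [0,0,0],
    [0,0,0],
    [0,0,0],
    [0,0,0],
    [0,0,0],
    [0,-2,0],
    [0,-2,0],
    [0,-2,0],
    [0,-2,0],
    [0,-2,0],
    [0,-2,0],
    [0,-2,0],
    [0,-2,0],
    [0,0,0],
    [0,0,0],
    [0,0,0],
    [0,0,0],
  ],
  grip=[-1,-1,-1,-1,-1,-1,-1,-1,-1,-1,-1,-1,-1,-1,-1,-1,-1,-1],
)

```text
clock: 11.65
tool_pos: [0.5516, 0.0181, 0.2268]
eef_rot: [0.686, 0.727, 0.0, -0.0]
contact_force: [0.3, -0.1, -1.9]
opening: 0.406
finger_force: 50.0
```

```bash
python3 - <<'E'
from h import *
s=r.get_state(); print(s["tool_pos"],s["eef_rot"],s["contact_force"],s["opening"],np.abs(s["qd"]).max())
a=r.snapshot("scene");b=r.snapshot("wrist")
a=cv2.resize(a[120:390,170:440],(480,480),interpolation=cv2.INTER_CUBIC)
cv2.imwrite("pics/m5.png",np.hstack([a,cv2.resize(b[:,160:480],(320,480))]))
E
```

```text
[0.55157991 0.01806626 0.22679532] [ 6.86249935e-01  7.27365811e-01  2.73283292e-05 -6.34025573e-05] [ 0.32651586 -0.09887592 -1.92532647] 0.4056211471739469 0.0026657528383626714
```

View pics/m5.png

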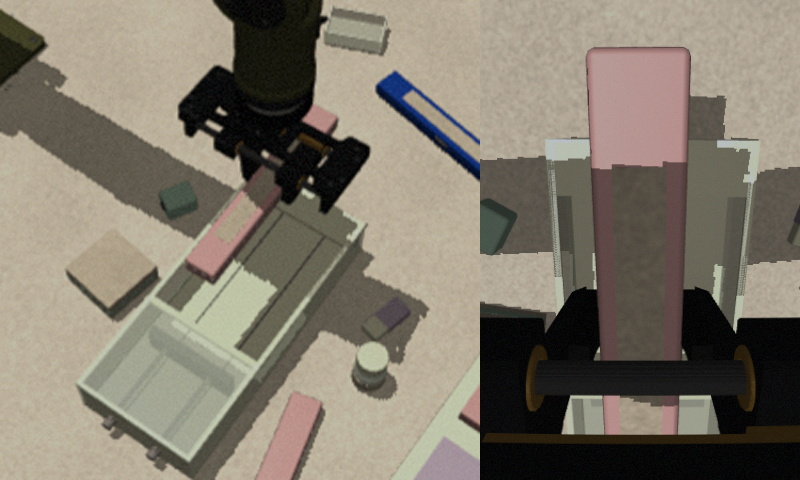

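The tin is held level, about 160 mm up, with the bystanders unmoved; its front end is still at wrist row 47.

```bash
python3 -c "
from plant import r
print(r.finish_job())"
```

```text
the job is handed in; nothing more can be done
None
```

I took the tin out of the tray and handed the job in with it held level and still in the gripper, about 16 cm above the table; the other goods did not visibly move, and no verdict came back.

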